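Set the hold-down pad of a slide reader with a gauge blade

ROBOT

A 6-joint arm with a two-finger parallel gripper is mounted at the origin on the work surface. World frame = base frame: x ahead of the robot, y to its left, z up, the work surface at z = 0. Lengths are in mm, angles in rad, forces in N, time in s.
With the tool pointing down it reaches from about 250 to 775 mm from the base axis. Payload 8.9 kg.
Tool frame: the origin (TCP) lies between the finger pads; the fingertips stand 14 mm ahead of it and the grasp point (between the pads) lies 5 mm behind it; z points along the fingers, y is the line along which they close (so a half turn about z gives the same grasp; the last joint's range is limited). The gripper opens to 85 mm and grips with 20 to 120 N. Pads are 22 mm wide; open, the fingers measure 114 mm over their backs; the gripper's body (76 mm by 85 mm) begins 54 mm behind the grasp point. The pads swing forward as they close: fully open they stand 13 mm farther back than shut.
Start: joints at [1.173, 0.291, -0.153, 1.127, 0, 1.431], TCP at [134.352, 507.517, 245.305] pointing down, gripper open.
Joint ranges: [-2.52, 2.52], [-0.91, 1.74], [-1.3, 1.37], [-1.96, 2.02], [-1.52, 1.47], [-3.14, 3.14]. Speed limits (rad/s): [2.22, 2.22, 2.79, 3.14, 3.14, 3.14].

INTERFACE

Orientations are given as a rotation vector (axis times angle).
In Python, from bench import r gives the robot as it stands.
- The arm moves only by the tool carry_out, never from a script. Its argument "series" is a list of rows, each an object of numbers: "dx", "dy", "dz": the shift along the tool's x, y, z in cm; "rx", "ry", "rz": the turn, a rotation vector about the tool's x, y, z in degrees; "hand": the opening, from 0 (shut) to 1 (fully open). In form: [{"dx": .., "dy": .., "dz": .., "rx": .., "ry": .., "rz": .., "hand": ..}, ...]. A call has 1 to 10 rows; each row is the pose to reach, as a shift and turn from the pose commanded when the call began, along the tool's axes at that moment; what a row does not reach only later rows make up. A row lasts 1/12 s, in which the tool goes at most 41.7 mm and 7.16 degrees, less where a joint would pass 70% of its speed; a pose out of reach is approached as far as the arm can. A call with a gripper value outside its range is refused whole. The fingers move at their own pace and stop on an object; the grip force is fixed at half the most. Time passes only in rows, so rows that repeat a pose let the fingers close. It gives the time, the measured TCP pose, the force, the opening and the grip force at its end, in the units of the state.
- r.get_obs(): the state, without advancing time (a new reading comes with each control period).
- r.capture(name): name is "scene" or "side" or "wrist"; returns the picture (400x640x3 uint8, blue, green, red); there is no depth.
- r.camera_info(name): a dict with "fx", "fy", "cx", "cy" (pixels), "R" (3x3) and "t" (3): a world point X has camera coordinates R X + t; the wrist camera has in their place "tool_from_camera" (4x4, takes a point from camera to tool coordinates, whose origin is the TCP and whose axes are the flange's). Camera axes: x right, y down, z forward; pixel columns grow to the right and rows downward; lengths in mm; the calibration is good to about 2 mm. A picture is of the moment at which its call begins: read the wrist's pose just before it. camera_info takes no time and is no camera call.
- r.sign_off(): hands the job in; it is judged then, once.
Trained networks look in the newest picture that a camera, given by its name, has taken for a name from the list of things; names that differ only in an ending like _2 or _b are one class to them, and where a whole thing is asked for, a point or a joint stands for the part that bears it (a point fixed in the world has none). Each returns a list of dicts, best first, with "p" (0 to 1); they miss things now and then, are a little off and sometimes report something else, mostly with a low value. They report only what shows in the picture. A call takes as long as a camera call. They do not tell look-alikes from the thing itself.
- r.outline_of(camera, query): "pixels" (400x640 bool, what is visible of it) and "rect" ([centre column, centre row, width, height] as shares, 0 to 1, of the picture: columns of its width, rows of its height, round what is visible of it).
- r.pinpoint(camera, query): "at" ([row, column] as shares, 0 to 1, of the picture: columns of its width, rows of its height: a listed point, or the origin of a listed thing).
The state is a dict: "time_s": time; "joints": joint angles; "qvel": joint speeds; "effort": joint torques, N m; "position": TCP position; "tool_rot": TCP orientation; "contact_force": force on the tool from outside, world axes, zero at the start; "moment": the same for the moment, N m; "finger_gap": opening from 0.0 (shut) to 1.0 (fully open); "finger_force": force on a finger pad.
Only numpy, scipy, OpenCV 4.12 (cv2) and the standard library are available. Lean on these libraries where they do the work, as an engineer would, in place of code of your own. Each camera call takes 0.05 s, during which the arm holds its last target. There are 200 camera calls.

TASK

Slide the gauge blade along the reader's track until its strip passes centrally under the raised hold-down pad, then turn the knurled screw on the bridge until the blade just drags: drawing it by its handle should take a steady pull of about 5 N, neither loose nor pinched. Feel that drag by moving the blade a little, correcting the screw as needed, then leave the blade lying under the pad with its tip showing beyond, and let go; never pinch it hard, and do not disturb the jar, carton and cup.

Things in the scene. Friction and masses are not known exactly. Their poses are not given: they have to be found in the camera images.
- reader: Slide reader fixed to the bench. Aluminium track plate 130 mm wide, top 12 mm above the bench, its open end 200 mm along -x. Grey bridge over it: posts' inner faces at y = +-39 mm, beam 36 x 106 mm, 50 to 62 mm high; it carries screw and pad. White housing beyond, x = 60 to 180 mm, 62 mm high. Origin: on the bench under the pad; x along the track to the housing, z up.
- track (a point): Point on the track's top surface straight under the pad's centre (12 mm above the bench), axes as the reader.
- knob (a point): Centre of the adjusting screw's round knurled steel head on top of the bridge: 32 mm diameter, 30 mm high, vertical axis, underside 69 and top 99 mm above the bench; it does not rise or sink. Clockwise from above lowers the foot 2.0 mm per rad. It stays where left (friction 0.06 N m). Travel 6 rad, starts 0 to 0.6 rad from the upper stop.
- foot: Dark steel foot under the beam, 30 x 26 mm; origin at its underside's centre, z up. It carries a black sprung pad, 24 (along track) x 20 mm, that projects 4 to 7.5 mm below (worn by an unknown amount). Once on the blade, the pad presses 4 N per mm of further foot descent, so 8 N per rad of screw. It starts 0.8 to 5.5 mm clear of the blade.
- blade: Gauge blade lying loose on the track before the bridge, about 90 g: grey handle 60 x 20 x 16 mm high, then a steel strip 85 mm long, 16 wide, 3 thick, undersides flush. Origin: centre of the handle's underside; x along the strip to the tip, z up. Friction 0.6 (10 percent either way) on track and pad, so its drag is about 1.2 times the pad's force.
- blade_tip (a point): Middle of the strip's free end, underside, 115 mm from the blade's origin along its x.
- jar: Bystander: small jar with a cap, 52 mm in diameter, 70 mm high; origin at its underside.
- carton: Bystander: cardboard carton 70 x 100 x 50 mm; origin at its underside.
- cup: Bystander: white open cup, 60 mm in diameter, 60 mm high; origin at its underside.
Things that resemble listed ones, but are neither listed nor needed, are in the scene too. Of the things that look like the blade, the smallest one is meant.

How it is judged (in metres and radians):
On the way, in this order (a step that is already met when the one before it is completed fails the run):
1. the strip lies under the pad, which is still clear of it: its tip at least 12 mm past the pad's centre, at most 8 mm off the track's middle line (x of blade_tip in the frame of reader above 0.012 m and y of blade_tip in the frame of reader between -0.008 and 0.008 m and angle between blade's own z axis and vertical below 0.1 rad and contact force between foot and blade below 0.5 N), for 0.2 s.
2. the blade is moved by its handle at 3 mm/s or more while the pad bears on it with 2.5 to 7.5 N (contact force between foot and blade between 2.5 and 7.5 N and contact force between the fingers and blade above 1 N and linear speed of blade above 0.003 m/s), for 0.1 s.
At the end, for the whole second after the job is handed in: The blade lies flat and at rest under the pad, its tip 12 to 58 mm past the pad's centre and within 8 mm of the track's middle line, and the pad bears on it with 2.5 to 7.5 N (contact force between foot and blade between 2.5 and 7.5 N and x of blade_tip in the frame of reader between 0.012 and 0.058 m and y of blade_tip in the frame of reader between -0.008 and 0.008 m and angle between blade's own z axis and vertical below 0.1 rad and linear speed of blade below 0.01 m/s); the robot touches nothing.
It fails at once if the pad pinches the blade with more than 16 N (contact force between foot and blade above 16 N).
It fails at once if the jar, carton or cup is moved more than 25 mm (distance of any of jar, carton, cup from where it was at the start of the episode above 0.025 m).
It also fails if it takes over 72 s, if anything falls off the work surface, if the arm or the gripper's body presses on something with over 40 N, if the wrist force passes 120 N, or if a joint passes its speed limit or range.

## Working session

There is one attempt and no reset: what is moved stays moved. The work goes in short steps, Python scripts to look and compute and a tool call to move; the robot and the scene stay as the last step left them, time stands still between calls to the robot, and variables do not carry over. Pictures are saved under pics/ and viewed, at most 10 in all, crops included, and the job is handed in when it is done.

Besides the shell and the picture viewer there is one more tool, called after "Emit:" in YAML: its name, and indented under it one key for each argument. carry_out: Moves the arm, as the interface text tells. Its arguments: {"type":"object","properties":{"series":{"type":"array","items":{"type":"object","properties":{"dx":{"type":"number"},"dy":{"type":"number"},"dz":{"type":"number"},"rx":{"type":"number"},"ry":{"type":"number"},"rz":{"type":"number"},"hand":{"type":"number"}}}}},"required":["series"]}

```bash
ls; mkdir -p pics; cat > h.py <<'E'
import numpy as np, cv2
from scipy.spatial.transform import Rotation as Ro
from bench import r
def ray(cam,row,col,ob=None):
    i=r.camera_info(cam)
    d=np.array([(col-i['cx'])/i['fx'],(row-i['cy'])/i['fy'],1.])
    if cam=='wrist':
        T=np.array(i['tool_from_camera']); Rt=Ro.from_rotvec(ob['tool_rot']).as_matrix()
        return Rt@T[:3,3]+np.array(ob['position']), Rt@T[:3,:3]@d
    R=np.array(i['R']);t=np.array(i['t']).ravel()
    return -R.T@t, R.T@d
def onz(cam,row,col,z,ob=None):
    o,d=ray(cam,row,col,ob); return o+d*(z-o[2])/d[2]
def proj(cam,X,ob=None):
    i=r.camera_info(cam); X=np.asarray(X,float)
    if cam=='wrist':
        T=np.array(i['tool_from_camera']); Rt=Ro.from_rotvec(ob['tool_rot']).as_matrix()
        p=T[:3,:3].T@(Rt.T@(X-np.array(ob['position']))-T[:3,3])
    else: p=np.array(i['R'])@X+np.array(i['t']).ravel()
    return p[1]/p[2]*i['fy']+i['cy'],p[0]/p[2]*i['fx']+i['cx']
E
python3 - <<'E'
from h import *
print(r.get_obs())
a=r.capture('scene');cv2.imwrite('pics/s1.png',a)
for c in('scene','side'):
    if c=='side': b=r.capture('side');cv2.imwrite('pics/d1.png',b)
    for q in('track','knob','blade','blade_tip'):
        for k in r.pinpoint(c,q)[:4]:
            row,col=k['at'][0]*400,k['at'][1]*640
            z={'track':12,'knob':84,'blade':12,'blade_tip':12}[q]
            print(c,q,round(k['p'],2),round(row),round(col),onz(c,row,col,z).round(0))
E
```

```text
pics
{'time_s': 0.0, 'joints': array([ 1.17269473e+00,  2.91279216e-01, -1.54115551e-01,  1.12666565e+00,
       -1.05131339e-05,  1.43147990e+00]), 'qvel': array([-2.61894310e-04, -2.05239627e-03,  5.62076664e-05, -6.95724022e-04,
        8.95746088e-04,  6.70439524e-04]), 'effort': array([-1.86681832e-04, -5.37140751e+01,  3.31371117e+01,  1.58216158e-02,
       -3.04685236e-04,  3.18014747e-05]), 'position': array([134.2017275 , 507.14310342, 244.73684886]), 'tool_rot': array([-4.05323355e-01, -3.11500704e+00,  1.91855270e-03]), 'contact_force': array([-0.39718858,  0.67072934,  0.01280383]), 'moment': array([ 0.07342299, -0.00877886,  0.00061397]), 'finger_force': 0.0, 'finger_gap': 0.9947889584154138}
scene track 0.84 233 238 [ 610. -112.   12.]
scene track 0.45 191 160 [ 597. -344.   12.]
scene knob 0.59 224 251 [607. -70.  84.]
scene knob 0.53 220 231 [ 617. -112.   84.]
scene blade 0.73 186 266 [ 465. -121.   12.]
scene blade 0.67 130 295 [ 272. -146.   12.]
scene blade_tip 0.92 227 249 [585. -99.  12.]
scene blade_tip 0.55 156 362 [272.  50.  12.]
side track 0.84 255 385 [ 611. -109.   12.]
side knob 0.65 235 392 [ 617. -113.   84.]
side blade 0.89 279 329 [ 467. -112.   12.]
side blade 0.86 334 248 [ 268. -156.   12.]
side blade 0.77 213 262 [403. 141.  12.]
side blade_tip 0.9 260 376 [ 584. -113.   12.]
side blade_tip 0.88 261 223 [272.  38.  12.]
```

View pics/s1.png

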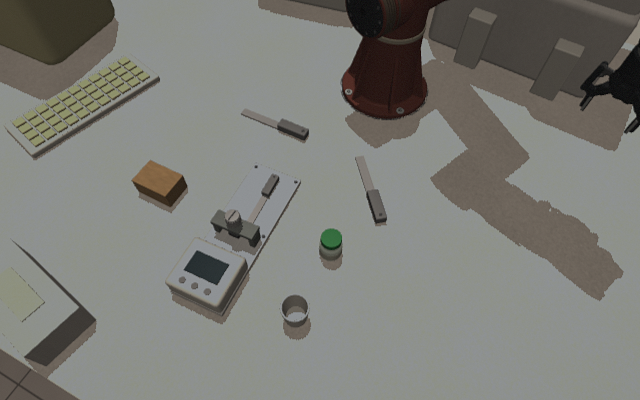

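View pics/d1.png

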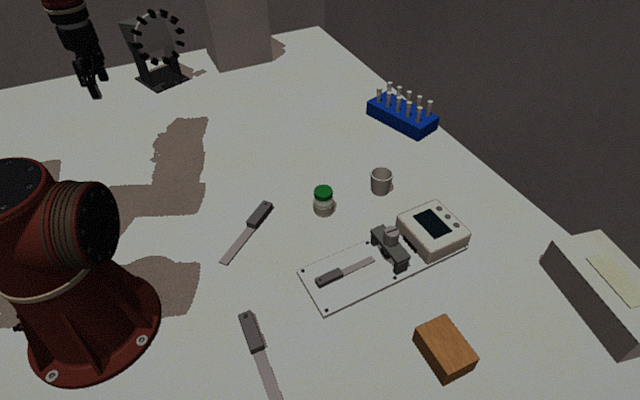

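Scene: blade-like things are at (col 266, row 186) on the track, at (290,128) loose near the base, and at (372,200) loose. The on-track one is about 118 mm from origin to tip, while the loose one at (372,200) is about 160 mm. I'll check this in a close crop and the reader's yaw.

```bash
python3 - <<'E'
from h import *
a=cv2.imread('pics/s1.png');cv2.imwrite('pics/c1.png',cv2.resize(a[95:325,140:400],None,fx=2.6,fy=2.6,interpolation=cv2.INTER_CUBIC))
for c in('scene','side'):
    r.capture(c)
    for q in('blade','reader'):
        for k in r.outline_of(c,q)[:4]:
            ys,xs=np.nonzero(k['pixels'])
            P=np.array([onz(c,y,x,12)[:2] for y,x in zip(ys,xs)],np.float32)
            (cx,cy),(w,h),an=cv2.minAreaRect(P)
            print(c,q,round(k['p'],2),xs.mean().round(),ys.mean().round(),'rect',round(cx),round(cy),round(w),round(h),round(an,1))
    for q in('jar','carton','cup'):
        k=r.pinpoint(c,q)[0];print(c,q,k['p'],onz(c,k['at'][0]*400,k['at'][1]*640,0).round())
print(r.camera_info('wrist'))
print(Ro.from_rotvec(r.get_obs()['tool_rot']).as_matrix().round(3))
E
```

```text
scene blade 0.97 371.0 192.0 rect 352 107 200 35 38.6
scene blade 0.87 263.0 196.0 rect 499 -111 146 26 7.1
scene blade 0.62 279.0 124.0 rect 271 -208 205 45 89.0Traceback (most recent call last):
  File "<stdin>", line 8, in <module>
  File "h.py", line 13, in onz
    o,d=ray(cam,row,col,ob); return o+d*(z-o[2])/d[2]
        ~~~^^^^^^^^^^^^^^^^
  File "h.py", line 5, in ray
    i=r.camera_info(cam)
ValueError: time passes only in moves, steps and waits
```

View pics/c1.png

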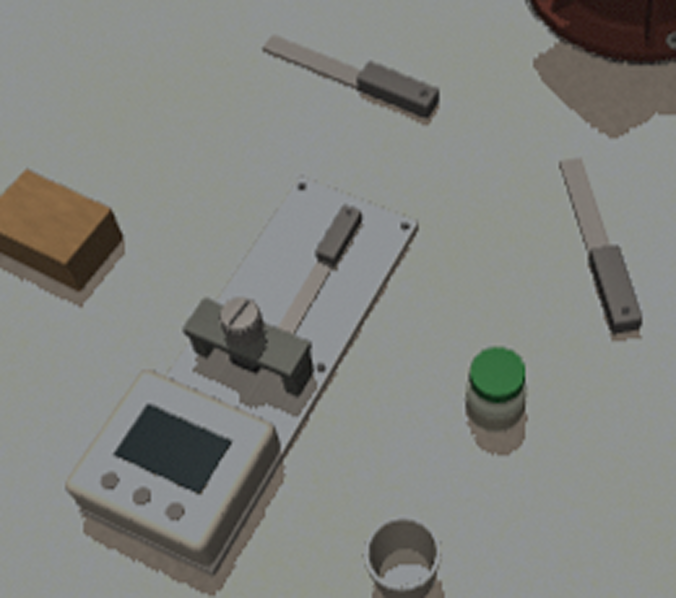

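The chosen blade is at crop (340,235), lying on the track plate before the bridge. Its outline is 146 mm long against about 200 mm for the other two, so it is the smallest. The plate's corners at the open end are at crop (300,178) and (418,222).

```bash
sed -i 's/^def ray/_C={}\ndef info(c):\n    if c not in _C: _C[c]=r.camera_info(c)\n    return _C[c]\ndef ray/; s/i=r.camera_info(cam)/i=info(cam)/' h.py
python3 - <<'E'
from h import *
f=lambda x,y,z=12: onz('scene',95+y/2.6,140+x/2.6,z).round(0)
for p in [(300,178),(418,222),(285,460),(165,375),(322,368)]: print(p,f(*p))
A,B,C,D=[f(*p) for p in [(300,178),(418,222),(285,460),(165,375)]]
yaw=lambda v:np.degrees(np.arctan2(v[1],v[0])).round(1)
print(yaw(C-B),yaw(D-A),yaw(B-A)-90, (A+B)/2)
print('knob top',f(240,312,99))
print({k:np.array(v).round(3).tolist() for k,v in info('wrist').items()})
o=r.get_obs();print(Ro.from_rotvec(o['tool_rot']).as_matrix().round(3).tolist())
r.capture('scene')
for q in('jar','carton','cup'):
  k=r.pinpoint('scene',q)[0];print(q,k['p'],onz('scene',k['at'][0]*400,k['at'][1]*640,0).round())
E
```

```text
(300, 178) [ 419. -181.   12.]
(418, 222) [412. -54.  12.]
(285, 460) [680. -38.  12.]
(165, 375) [ 659. -174.   12.]
(322, 368) [590. -55.  12.]
3.4 1.7 3.200000000000003 [ 415.5 -117.5   12. ]
knob top [ 612. -111.   99.]
{'fx': 332.99, 'fy': 332.99, 'cx': 318.892, 'cy': 199.784, 'tool_from_camera': [[-0.0, -0.95, -0.311, 80.103], [1.0, -0.0, -0.0, -0.278], [-0.0, -0.311, 0.95, -128.92], [0.0, 0.0, 0.0, 1.0]]}
[[-0.967, 0.256, -0.0], [0.256, 0.967, -0.0], [-0.0, -0.0, -1.0]]
jar 0.65 [550.  93.   0.]
carton 0.94 [ 584. -354.    0.]
cup 0.87 [717.  90.   0.]
```

Emit:
carry_out:
  series:
    - {"dx": -51.3,"dy": -50.8,"dz": 0,"rz": -18,"hand": 0.6}
    - {"dx": -51.3,"dy": -50.8,"dz": 0,"rz": -18,"hand": 0.6}
    - {"dx": -51.3,"dy": -50.8,"dz": 0,"rz": -18,"hand": 0.6}
    - {"dx": -51.3,"dy": -50.8,"dz": 0,"rz": -18,"hand": 0.6}
    - {"dx": -51.3,"dy": -50.8,"dz": 0,"rz": -18,"hand": 0.6}
    - {"dx": -51.3,"dy": -50.8,"dz": 0,"rz": -18,"hand": 0.6}
    - {"dx": -51.3,"dy": -50.8,"dz": 0,"rz": -18,"hand": 0.6}
    - {"dx": -51.3,"dy": -50.8,"dz": 0,"rz": -18,"hand": 0.6}
    - {"dx": -51.3,"dy": -50.8,"dz": 0,"rz": -18,"hand": 0.6}
    - {"dx": -51.3,"dy": -50.8,"dz": 0,"rz": -18,"hand": 0.6}

```text
invalid input
```

Emit:
carry_out:
  series:
    - {"dx": -51.3,"dy": -50.8,"dz": 0,"rx": 0,"ry": 0,"rz": -18,"hand": 0.6}
    - {"dx": -51.3,"dy": -50.8,"dz": 0,"rx": 0,"ry": 0,"rz": -18,"hand": 0.6}
    - {"dx": -51.3,"dy": -50.8,"dz": 0,"rx": 0,"ry": 0,"rz": -18,"hand": 0.6}
    - {"dx": -51.3,"dy": -50.8,"dz": 0,"rx": 0,"ry": 0,"rz": -18,"hand": 0.6}
    - {"dx": -51.3,"dy": -50.8,"dz": 0,"rx": 0,"ry": 0,"rz": -18,"hand": 0.6}
    - {"dx": -51.3,"dy": -50.8,"dz": 0,"rx": 0,"ry": 0,"rz": -18,"hand": 0.6}
    - {"dx": -51.3,"dy": -50.8,"dz": 0,"rx": 0,"ry": 0,"rz": -18,"hand": 0.6}
    - {"dx": -51.3,"dy": -50.8,"dz": 0,"rx": 0,"ry": 0,"rz": -18,"hand": 0.6}
    - {"dx": -51.3,"dy": -50.8,"dz": 0,"rx": 0,"ry": 0,"rz": -18,"hand": 0.6}
    - {"dx": -51.3,"dy": -50.8,"dz": 0,"rx": 0,"ry": 0,"rz": -18,"hand": 0.6}

```text
time_s: 1.68
position: [343.5, 151.2, 245.7]
tool_rot: [-0.087, 3.139, 0.0]
contact_force: [1.3, 0.8, 0.2]
finger_gap: 0.594
finger_force: 0.0
```

Emit:
carry_out:
  series:
    - {"dx": -14.2,"dy": -27.4,"dz": 0,"rx": 0,"ry": 0,"rz": 0,"hand": 0.6}
    - {"dx": -14.2,"dy": -27.4,"dz": 0,"rx": 0,"ry": 0,"rz": 0,"hand": 0.6}
    - {"dx": -14.2,"dy": -27.4,"dz": 0,"rx": 0,"ry": 0,"rz": 0,"hand": 0.6}
    - {"dx": -14.2,"dy": -27.4,"dz": 0,"rx": 0,"ry": 0,"rz": 0,"hand": 0.6}
    - {"dx": -14.2,"dy": -27.4,"dz": 0,"rx": 0,"ry": 0,"rz": 0,"hand": 0.6}
    - {"dx": -14.2,"dy": -27.4,"dz": 0,"rx": 0,"ry": 0,"rz": 0,"hand": 0.6}
    - {"dx": -14.2,"dy": -27.4,"dz": 0,"rx": 0,"ry": 0,"rz": 0,"hand": 0.6}
    - {"dx": -14.2,"dy": -27.4,"dz": 0,"rx": 0,"ry": 0,"rz": 0,"hand": 0.6}
    - {"dx": -14.2,"dy": -27.4,"dz": 0,"rx": 0,"ry": 0,"rz": 0,"hand": 0.6}
    - {"dx": -14.2,"dy": -27.4,"dz": 0,"rx": 0,"ry": 0,"rz": 0,"hand": 0.6}

```text
time_s: 2.52
position: [499.7, -113.3, 244.9]
tool_rot: [0.084, -3.14, -0.001]
contact_force: [0.5, 0.3, 0.4]
finger_gap: 0.602
finger_force: 0.0
```

```bash
python3 - <<'E'
from h import *
o=r.get_obs();a=r.capture('wrist');cv2.imwrite('pics/w1.png',a)
print(o['time_s'],o['position'].round(1),o['tool_rot'].round(3),np.abs(o['qvel']).max())
for q,z in dict(track=12,knob=84,blade=12,blade_tip=12,foot=25).items():
    for k in r.pinpoint('wrist',q)[:2]:
        row,col=k['at'][0]*400,k['at'][1]*640
        print(q,round(k['p'],2),round(row),round(col),onz('wrist',row,col,z,o).round(1))
k=r.outline_of('wrist','blade')[0]
ys,xs=np.nonzero(k['pixels']);P=np.array([onz('wrist',y,x,15,o)[:2] for y,x in zip(ys,xs)],np.float32)
print(k['p'],cv2.minAreaRect(P))
E
```

```text
2.5167 [ 499.7 -113.3  244.9] [ 8.40e-02 -3.14e+00 -1.00e-03] 0.03300339748626704
track 0.71 258 314 [ 613.  -112.8   12. ]
knob 0.93 293 313 [ 613.8 -113.4   84. ]
blade 0.84 138 326 [ 467.3 -107.1   12. ]
blade 0.7 83 564 [398.5 133.7  12. ]
blade_tip 0.84 236 324 [ 583.  -103.3   12. ]
foot 0.45 263 316 [ 611.9 -111.3   25. ]
0.73 ((506.73419189453125, -109.66101837158203), (144.7364044189453, 20.161697387695312), 3.6985111236572266)
```

View pics/w1.png

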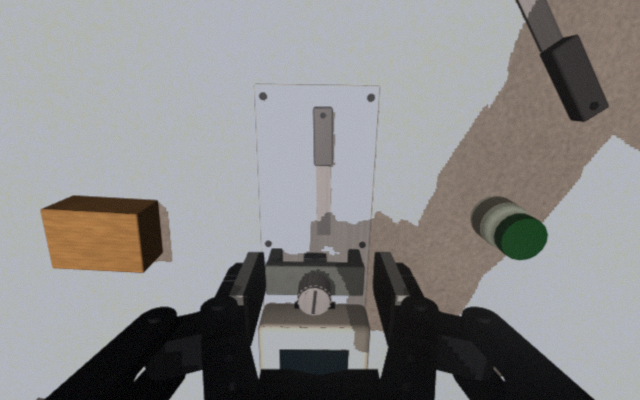

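The wrist view shows the plate's edges from col 255 to 379 at row 86. The handle is at cols 314–332, rows 107–166, the strip runs to row 236, and the knob is at (313,298). The blade sits a few mm towards +y of the midline. I'll compute it.

```bash
python3 - <<'E'
from h import *
o=r.get_obs()
f=lambda c,w,z: onz('wrist',w,c,z,o)[:2].round(1)
TL,TR,BL,BR=f(255,85,12),f(379,86,12),f(261,240,12),f(372,240,12)
print('plate',TL,TR,BL,BR)
yw=lambda v:np.degrees(np.arctan2(v[1],v[0]))
print('yaw L,R,end',yw(BL-TL),yw(BR-TR),yw(TR-TL)-90)
h=cv2.imread('pics/w1.png')
for row,z,n in((95,12,'plate'),(118,28,'handle'),(150,28,'handle'),(185,15,'strip'),(205,15,'strip')):
    print(n,row,h[row,300:345,1].tolist())
for row in (95,100,150,210): 
  g=h[row,:,1].astype(int); print(row,'L',g[248:268].tolist(),'R',g[364:386].tolist())
E
```

```text
plate [ 417.9 -182.6] [411.7 -55.1] [ 592.7 -176.1] [585.2 -43.9]
yaw L,R,end 2.1295826845871995 3.6935076987394826 2.7839547515881407
plate 95 [180, 180, 180, 181, 178, 180, 182, 181, 179, 180, 179, 178, 181, 181, 178, 183, 180, 181, 180, 180, 182, 181, 179, 178, 181, 179, 181, 182, 182, 180, 177, 179, 179, 180, 181, 178, 180, 180, 182, 180, 179, 180, 179, 181, 178]
handle 118 [179, 181, 182, 179, 178, 182, 177, 183, 180, 182, 177, 176, 161, 123, 106, 115, 119, 121, 120, 116, 113, 103, 94, 99, 102, 110, 118, 117, 115, 116, 110, 97, 93, 115, 150, 168, 179, 181, 180, 181, 179, 179, 179, 181, 180]
handle 150 [179, 179, 181, 177, 179, 181, 177, 178, 177, 178, 179, 180, 177, 136, 106, 104, 114, 115, 117, 112, 116, 115, 110, 114, 116, 113, 114, 114, 110, 109, 113, 100, 93, 118, 159, 179, 178, 180, 181, 180, 180, 182, 176, 181, 179]
strip 185 [181, 179, 180, 179, 177, 179, 179, 180, 178, 179, 181, 182, 179, 179, 176, 178, 169, 160, 161, 157, 155, 159, 159, 155, 157, 156, 154, 153, 157, 159, 162, 176, 179, 179, 181, 179, 179, 179, 179, 179, 177, 180, 181, 177, 178]
strip 205 [180, 176, 176,
[... 374 characters left out ...]
178, 171, 163, 173, 178, 179, 180, 179, 182]
100 L [180, 181, 180, 177, 180, 180, 159, 164, 178, 180, 180, 179, 170, 163, 152, 143, 135, 160, 176, 179] R [179, 181, 174, 152, 109, 78, 79, 78, 87, 114, 157, 178, 181, 179, 162, 167, 180, 181, 179, 179, 179, 183]
150 L [183, 179, 178, 180, 180, 176, 180, 177, 156, 165, 175, 178, 179, 180, 179, 179, 178, 180, 181, 181] R [181, 179, 180, 180, 180, 181, 182, 178, 179, 179, 176, 158, 164, 177, 180, 179, 178, 179, 178, 179, 180, 180]
210 L [178, 181, 180, 181, 181, 180, 182, 180, 181, 180, 179, 164, 171, 178, 175, 179, 179, 178, 180, 177] R [176, 180, 181, 180, 178, 177, 171, 143, 156, 178, 177, 178, 174, 176, 177, 175, 173, 173, 176, 180, 175, 176]
```

```bash
python3 - <<'E'
from h import *
o=r.get_obs()
f=lambda w,c,z: onz('wrist',w,c,z,o)[:2]
a,b=f(95,316.75,12),f(210,315.25,12); d=(b-a)/np.linalg.norm(b-a); yaw=np.arctan2(d[1],d[0])
print('mid',a,b,np.degrees(yaw), 'end edge',f(85.5,317,12))
n=np.array([-d[1],d[0]]); O=np.array([611.5,0]);O[1]=a[1]+(O[0]-a[0])*d[1]/d[0]; print('origin',O)
for nm,w,c,z in(('handle',118,323.1,28),('handle',150,323.05,28),('strip',185,323.25,15),('strip',205,323.4,15),('tip',236,323.5,15),('rear',106.5,323,28),('front',166,323,28),('knobtop',301,314,99)):
    p=f(w,c,z); print(nm,p.round(1),'reader',((p-O)@d).round(1),((p-O)@n).round(1))
E
```

```text
mid [ 424.14001537 -118.62291941] [ 551.03751963 -113.48245622] 2.3197138784136757 end edge [ 414.80595087 -118.87108778]
origin [ 611.5        -111.03319485]
handle [ 445.8 -110.9] reader -165.6 6.8
handle [ 478.3 -109. ] reader -133.0 7.4
strip [ 519.7 -106.1] reader -91.5 8.6
strip [ 543.4 -104.5] reader -67.8 9.3
tip [ 581.9 -102.1] reader -29.2 10.1
rear [ 434.6 -111.7] reader -176.8 6.5
front [ 495.3 -108. ] reader -116.0 7.7
knobtop [ 613.  -110.5] reader 1.5 0.4
```

Emit:
carry_out:
  series:
    - {"dx": 3.4,"dy": 0.5,"dz": 4,"rx": 0,"ry": 0,"rz": 0.4,"hand": 0.6}
    - {"dx": 3.4,"dy": 0.5,"dz": 8,"rx": 0,"ry": 0,"rz": 0.4,"hand": 0.6}
    - {"dx": 3.4,"dy": 0.5,"dz": 12,"rx": 0,"ry": 0,"rz": 0.4,"hand": 0.6}
    - {"dx": 3.4,"dy": 0.5,"dz": 16,"rx": 0,"ry": 0,"rz": 0.4,"hand": 0.6}
    - {"dx": 3.4,"dy": 0.5,"dz": 19,"rx": 0,"ry": 0,"rz": 0.4,"hand": 0.6}
    - {"dx": 3.4,"dy": 0.5,"dz": 20.5,"rx": 0,"ry": 0,"rz": 0.4,"hand": 0.6}
    - {"dx": 3.4,"dy": 0.5,"dz": 21.3,"rx": 0,"ry": 0,"rz": 0.4,"hand": 0.6}
    - {"dx": 3.4,"dy": 0.5,"dz": 21.5,"rx": 0,"ry": 0,"rz": 0.4,"hand": 0.6}
    - {"dx": 3.4,"dy": 0.5,"dz": 21.6,"rx": 0,"ry": 0,"rz": 0.4,"hand": 0.6}

```text
time_s: 3.62
position: [466.2, -109.6, 29.9]
tool_rot: [-0.077, 3.14, -0.001]
contact_force: [0.0, 0.0, 0.3]
finger_gap: 0.6
finger_force: 0.0
```

Emit:
carry_out:
  series:
    - {"dx": 0,"dy": 0,"dz": 0.1,"rx": 0,"ry": 0,"rz": 0,"hand": 0.1}
    - {"dx": 0,"dy": 0,"dz": 0.1,"rx": 0,"ry": 0,"rz": 0,"hand": 0.1}
    - {"dx": 0,"dy": 0,"dz": 0.1,"rx": 0,"ry": 0,"rz": 0,"hand": 0.1}
    - {"dx": 0,"dy": 0,"dz": 0.1,"rx": 0,"ry": 0,"rz": 0,"hand": 0.1}
    - {"dx": 0,"dy": 0,"dz": 0.1,"rx": 0,"ry": 0,"rz": 0,"hand": 0.1}
    - {"dx": 0,"dy": 0,"dz": 0.1,"rx": 0,"ry": 0,"rz": 0,"hand": 0.1}

```text
time_s: 4.12
position: [466.5, -109.9, 29.6]
tool_rot: [-0.076, 3.139, -0.001]
contact_force: [-2.0, 0.4, 7.4]
finger_gap: 0.212
finger_force: 59.2
```

Emit:
carry_out:
  series:
    - {"dx": -0.5,"dy": -0.2,"dz": -0.03,"rx": 0,"ry": 0,"rz": 0,"hand": 0.1}
    - {"dx": -1.5,"dy": -0.5,"dz": -0.03,"rx": 0,"ry": 0,"rz": 0,"hand": 0.1}
    - {"dx": -2.5,"dy": -0.8,"dz": -0.03,"rx": 0,"ry": 0,"rz": 0,"hand": 0.1}
    - {"dx": -3.5,"dy": -0.8,"dz": -0.03,"rx": 0,"ry": 0,"rz": 0,"hand": 0.1}
    - {"dx": -4.5,"dy": -0.8,"dz": -0.03,"rx": 0,"ry": 0,"rz": 0,"hand": 0.1}
    - {"dx": -5.3,"dy": -0.8,"dz": -0.03,"rx": 0,"ry": 0,"rz": 0,"hand": 0.1}
    - {"dx": -6.0,"dy": -0.8,"dz": -0.03,"rx": 0,"ry": 0,"rz": 0,"hand": 0.1}
    - {"dx": -6.4,"dy": -0.8,"dz": -0.03,"rx": 0,"ry": 0,"rz": 0,"hand": 0.1}
    - {"dx": -6.7,"dy": -0.8,"dz": -0.03,"rx": 0,"ry": 0,"rz": 0,"hand": 0.1}
    - {"dx": -6.7,"dy": -0.8,"dz": -0.03,"rx": 0,"ry": 0,"rz": 0,"hand": 0.1}

```text
time_s: 4.95
position: [533.2, -114.5, 29.7]
tool_rot: [-0.076, 3.14, -0.001]
contact_force: [-1.8, -0.3, 6.8]
finger_gap: 0.21
finger_force: 59.4
```

```bash
python3 - <<'E'
from h import *
o=r.get_obs();a=r.capture('side');
print(o['time_s'],o['contact_force'])
cv2.imwrite('pics/d2.png',cv2.resize(a[200:330,280:480],None,fx=4,fy=4,interpolation=cv2.INTER_CUBIC))
for q in('blade','blade_tip'):
  for k in r.pinpoint('side',q)[:2]:
    print(q,k['p'],onz('side',k['at'][0]*400,k['at'][1]*640,12).round(1))
E
```

```text
4.95 [-1.76126017 -0.30504055  6.80053645]
blade 0.81 [400.  137.7  12. ]
blade 0.73 [ 532.7 -117.1   12. ]
blade_tip 0.79 [273.5  30.8  12. ]
```

View pics/d2.png

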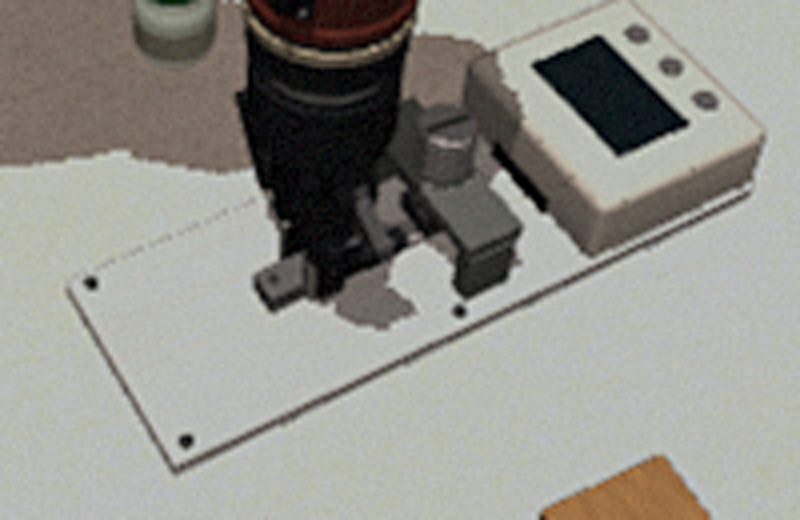

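The gripper holds the handle with the strip running under the bridge (side crop ~ (370,250)). Next is a baseline drag reading with the handle lifted slightly.

Emit:
carry_out:
  series:
    - {"dx": 0,"dy": 0,"dz": -0.03,"rx": 0,"ry": 0,"rz": 0,"hand": 0.1}
    - {"dx": 0.1,"dy": 0,"dz": -0.05,"rx": 0,"ry": 0,"rz": 0,"hand": 0.1}
    - {"dx": 0.2,"dy": 0,"dz": -0.05,"rx": 0,"ry": 0,"rz": 0,"hand": 0.1}
    - {"dx": 0.3,"dy": 0,"dz": -0.05,"rx": 0,"ry": 0,"rz": 0,"hand": 0.1}
    - {"dx": 0.4,"dy": 0,"dz": -0.05,"rx": 0,"ry": 0,"rz": 0,"hand": 0.1}
    - {"dx": 0.5,"dy": 0,"dz": -0.05,"rx": 0,"ry": 0,"rz": 0,"hand": 0.1}

```text
time_s: 5.6
position: [528.9, -114.9, 29.7]
tool_rot: [-0.076, 3.139, -0.001]
contact_force: [3.8, 0.8, 4.5]
finger_gap: 0.217
finger_force: 59.1
```

Emit:
carry_out:
  series:
    - {"dx": 0.1,"dy": 0,"dz": 0,"rx": 0,"ry": 0,"rz": 0,"hand": 0.1}
    - {"dx": 0.2,"dy": 0,"dz": 0,"rx": 0,"ry": 0,"rz": 0,"hand": 0.1}
    - {"dx": 0.3,"dy": 0,"dz": 0,"rx": 0,"ry": 0,"rz": 0,"hand": 0.1}

```text
time_s: 5.85
position: [525.9, -115.0, 29.7]
tool_rot: [-0.076, 3.139, -0.001]
contact_force: [4.1, 0.5, 4.8]
finger_gap: 0.214
finger_force: 59.2
```

Emit:
carry_out:
  series:
    - {"dx": 0,"dy": 0,"dz": -0.12,"rx": 0,"ry": 0,"rz": 0,"hand": 0.1}
    - {"dx": 0.1,"dy": 0,"dz": -0.12,"rx": 0,"ry": 0,"rz": 0,"hand": 0.1}
    - {"dx": 0.2,"dy": 0,"dz": -0.12,"rx": 0,"ry": 0,"rz": 0,"hand": 0.1}
    - {"dx": 0.3,"dy": 0,"dz": -0.12,"rx": 0,"ry": 0,"rz": 0,"hand": 0.1}
    - {"dx": 0.4,"dy": 0,"dz": -0.12,"rx": 0,"ry": 0,"rz": 0,"hand": 0.1}

```text
time_s: 6.27
position: [520.4, -114.8, 30.0]
tool_rot: [0.076, -3.14, -0.0]
contact_force: [-0.5, -0.1, -0.7]
finger_gap: 0.218
finger_force: 58.6
```

Emit:
carry_out:
  series:
    - {"dx": -0.1,"dy": 0,"dz": 0,"rx": 0,"ry": 0,"rz": 0,"hand": 0.1}
    - {"dx": -0.2,"dy": 0,"dz": 0,"rx": 0,"ry": 0,"rz": 0,"hand": 0.1}
    - {"dx": -0.3,"dy": 0,"dz": 0,"rx": 0,"ry": 0,"rz": 0,"hand": 0.1}
    - {"dx": -0.4,"dy": 0,"dz": 0,"rx": 0,"ry": 0,"rz": 0,"hand": 0.1}
    - {"dx": -0.5,"dy": 0,"dz": 0,"rx": 0,"ry": 0,"rz": 0,"hand": 0.1}

```text
time_s: 6.68
position: [526.2, -114.7, 30.3]
tool_rot: [-0.076, 3.141, -0.0]
contact_force: [0.6, 0.3, -0.5]
finger_gap: 0.214
finger_force: 58.6
```

Emit:
carry_out:
  series:
    - {"dx": 0,"dy": 0,"dz": 0.03,"rx": 0,"ry": 0,"rz": 0,"hand": 0.1}
    - {"dx": 0,"dy": 0,"dz": 0.03,"rx": 0,"ry": 0,"rz": 0,"hand": 0.6}
    - {"dx": 0,"dy": 0,"dz": 0.03,"rx": 0,"ry": 0,"rz": 0,"hand": 0.6}
    - {"dx": 0,"dy": 0,"dz": 0.03,"rx": 0,"ry": 0,"rz": 0,"hand": 0.6}
    - {"dx": 0,"dy": 0,"dz": -3,"rx": 0,"ry": 0,"rz": 0,"hand": 0.7}
    - {"dx": 0,"dy": 0,"dz": -7,"rx": 0,"ry": 0,"rz": 0,"hand": 0.7}
    - {"dx": 0,"dy": 0,"dz": -10.5,"rx": 0,"ry": 0,"rz": 0,"hand": 0.7}
    - {"dx": 0,"dy": 0,"dz": -11,"rx": 0,"ry": 0,"rz": 0,"hand": 0.7}
    - {"dx": 0,"dy": 0,"dz": -11,"rx": 0,"ry": 0,"rz": 0,"hand": 0.7}

```text
time_s: 7.43
position: [527.7, -115.3, 143.0]
tool_rot: [-0.076, 3.136, -0.003]
contact_force: [-0.2, 0.0, -1.0]
finger_gap: 0.7
finger_force: 0.0
```

```bash
python3 - <<'E'
from h import *
o=r.get_obs();a=r.capture('wrist');cv2.imwrite('pics/w2.png',a)
print(o['time_s'],o['position'].round(1),o['joints'].round(3))
for q,z in dict(track=12,knob=84,blade=12,blade_tip=12,foot=25).items():
    for k in r.pinpoint('wrist',q)[:2]:
        row,col=k['at'][0]*400,k['at'][1]*640
        print(q,round(k['p'],2),round(row),round(col),onz('wrist',row,col,z,o).round(1))
for q in ('knob',):
  k=r.outline_of('wrist',q)[0]; ys,xs=np.nonzero(k['pixels']); print(xs.min(),xs.max(),ys.min(),ys.max())
E
```

```text
7.4333 [ 527.7 -115.3  143. ] [-0.351  0.394 -0.287  0.885 -0.    -0.399]
track 0.96 284 318 [ 613.2 -112.3   12. ]
knob 0.96 345 317 [ 615.3 -112.9   84. ]
blade 0.92 189 321 [ 523.7 -113.9   12. ]
blade_tip 0.61 283 315 [ 612.6 -115.4   12. ]
foot 0.98 294 317 [ 614.2 -113.5   25. ]
292 342 311 375
```

View pics/w2.png

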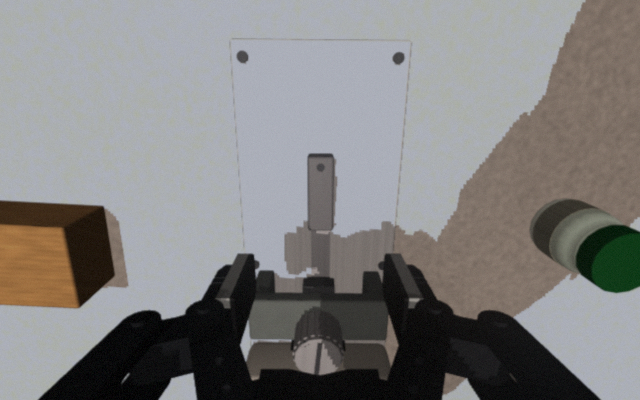

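Wrist view: the handle is at (320,192), straight and central on the track, the knob top is at (318,355), and the jar and carton are undisturbed. Next I go to the knob.

Emit:
carry_out:
  series:
    - {"dx": -4,"dy": -0.1,"dz": 0,"rx": 0,"ry": 0,"rz": 0,"hand": 0.7}
    - {"dx": -8,"dy": -0.1,"dz": 0,"rx": 0,"ry": 0,"rz": 0,"hand": 0.7}
    - {"dx": -8.7,"dy": -0.1,"dz": 1,"rx": 0,"ry": 0,"rz": 0,"hand": 0.7}
    - {"dx": -8.7,"dy": -0.1,"dz": 4,"rx": 0,"ry": 0,"rz": 0,"hand": 0.6}
    - {"dx": -8.7,"dy": -0.1,"dz": 5.5,"rx": 0,"ry": 0,"rz": 0,"hand": 0.2}
    - {"dx": -8.7,"dy": -0.1,"dz": 5.5,"rx": 0,"ry": 0,"rz": 0,"hand": 0.2}
    - {"dx": -8.7,"dy": -0.1,"dz": 5.5,"rx": 0,"ry": 0,"rz": 0,"hand": 0.2}
    - {"dx": -8.7,"dy": -0.1,"dz": 5.5,"rx": 0,"ry": 0,"rz": 0,"hand": 0.2}
    - {"dx": -8.7,"dy": -0.1,"dz": 5.5,"rx": 0,"ry": 0,"rz": 0,"hand": 0.2}

```text
time_s: 8.53
position: [610.5, -112.0, 80.6]
tool_rot: [0.074, -3.134, -0.001]
contact_force: [7.6, -8.5, -40.2]
finger_gap: 0.355
finger_force: 63.6
```

Emit:
carry_out:
  series:
    - {"dx": 0,"dy": 0,"dz": 0,"rx": 0,"ry": 0,"rz": 0,"hand": 0.6}
    - {"dx": -0.2,"dy": 0,"dz": 0,"rx": 0,"ry": 0,"rz": 0,"hand": 0.6}
    - {"dx": -0.2,"dy": 0,"dz": 0,"rx": 0,"ry": 0,"rz": 0,"hand": 0.6}
    - {"dx": -0.2,"dy": 0,"dz": 0,"rx": 0,"ry": 0,"rz": 0,"hand": 0.6}

```text
time_s: 8.87
position: [615.5, -111.4, 86.2]
tool_rot: [-0.076, 3.139, -0.0]
contact_force: [0.2, -0.3, 0.4]
finger_gap: 0.599
finger_force: 0.0
```

Emit:
carry_out:
  series:
    - {"dx": 0.1,"dy": -0.1,"dz": 0,"rx": 0,"ry": 0,"rz": 0,"hand": 0.2}
    - {"dx": 0.1,"dy": -0.1,"dz": 0,"rx": 0,"ry": 0,"rz": 0,"hand": 0.2}
    - {"dx": 0.1,"dy": -0.1,"dz": 0,"rx": 0,"ry": 0,"rz": 0,"hand": 0.2}
    - {"dx": 0.1,"dy": -0.1,"dz": 0,"rx": 0,"ry": 0,"rz": 0,"hand": 0.2}
    - {"dx": 0.1,"dy": -0.1,"dz": 0,"rx": 0,"ry": 0,"rz": 0,"hand": 0.2}

```text
time_s: 9.28
position: [614.1, -112.1, 86.3]
tool_rot: [-0.076, 3.14, 0.0]
contact_force: [-1.6, 1.3, 5.5]
finger_gap: 0.358
finger_force: 59.1
```

Emit:
carry_out:
  series:
    - {"dx": 0.1,"dy": -0.1,"dz": 0,"rx": 0,"ry": 0,"rz": 7,"hand": 0.2}
    - {"dx": 0.1,"dy": -0.1,"dz": 0,"rx": 0,"ry": 0,"rz": 14,"hand": 0.2}
    - {"dx": 0.1,"dy": -0.1,"dz": 0,"rx": 0,"ry": 0,"rz": 21,"hand": 0.2}
    - {"dx": 0.1,"dy": -0.1,"dz": 0,"rx": 0,"ry": 0,"rz": 28,"hand": 0.2}
    - {"dx": 0.1,"dy": -0.1,"dz": 0,"rx": 0,"ry": 0,"rz": 35,"hand": 0.2}
    - {"dx": 0.1,"dy": -0.1,"dz": 0,"rx": 0,"ry": 0,"rz": 42,"hand": 0.2}
    - {"dx": 0.1,"dy": -0.1,"dz": 0,"rx": 0,"ry": 0,"rz": 49,"hand": 0.2}
    - {"dx": 0.1,"dy": -0.1,"dz": 0,"rx": 0,"ry": 0,"rz": 56,"hand": 0.2}
    - {"dx": 0.1,"dy": -0.1,"dz": 0,"rx": 0,"ry": 0,"rz": 63,"hand": 0.2}
    - {"dx": 0.1,"dy": -0.1,"dz": 0,"rx": 0,"ry": 0,"rz": 68,"hand": 0.2}

```text
time_s: 10.12
position: [613.8, -112.7, 86.4]
tool_rot: [1.7, 2.64, 0.003]
contact_force: [1.1, 4.3, 5.8]
finger_gap: 0.356
finger_force: 59.2
```

Emit:
carry_out:
  series:
    - {"dx": 0,"dy": 0,"dz": 0,"rx": 0,"ry": 0,"rz": 0,"hand": 0.6}
    - {"dx": 0,"dy": 0,"dz": 0,"rx": 0,"ry": 0,"rz": 0,"hand": 0.6}
    - {"dx": 0,"dy": 0,"dz": -3,"rx": 0,"ry": 0,"rz": -3,"hand": 0.6}
    - {"dx": 0.7,"dy": -1.6,"dz": -5,"rx": 0,"ry": 0,"rz": -10,"hand": 0.6}
    - {"dx": 2.1,"dy": -4.8,"dz": -5,"rx": 0,"ry": 0,"rz": -17,"hand": 0.6}
    - {"dx": 3.5,"dy": -8.1,"dz": -4,"rx": 0,"ry": 0,"rz": -24,"hand": 0.6}
    - {"dx": 3.5,"dy": -8.1,"dz": -2,"rx": 0,"ry": 0,"rz": -31,"hand": 0.6}
    - {"dx": 3.5,"dy": -8.1,"dz": 0,"rx": 0,"ry": 0,"rz": -38,"hand": 0.6}
    - {"dx": 3.5,"dy": -8.1,"dz": 0,"rx": 0,"ry": 0,"rz": -45,"hand": 0.6}
    - {"dx": 3.5,"dy": -8.1,"dz": 0,"rx": 0,"ry": 0,"rz": -52,"hand": 0.6}

```text
time_s: 10.95
position: [523.6, -115.6, 84.4]
tool_rot: [-0.347, -3.12, -0.0]
contact_force: [0.1, -0.2, 0.3]
finger_gap: 0.603
finger_force: 0.0
```

Emit:
carry_out:
  series:
    - {"dx": 0,"dy": 0.05,"dz": 1,"rx": 0,"ry": 0,"rz": -7,"hand": 0.6}
    - {"dx": 0,"dy": 0.05,"dz": 3,"rx": 0,"ry": 0,"rz": -14,"hand": 0.6}
    - {"dx": 0,"dy": 0.05,"dz": 4.8,"rx": 0,"ry": 0,"rz": -16,"hand": 0.6}
    - {"dx": 0,"dy": 0.05,"dz": 5.3,"rx": 0,"ry": 0,"rz": -16,"hand": 0.6}
    - {"dx": 0,"dy": 0.05,"dz": 5.4,"rx": 0,"ry": 0,"rz": -16,"hand": 0.6}
    - {"dx": 0,"dy": 0.05,"dz": 5.4,"rx": 0,"ry": 0,"rz": -16,"hand": 0.6}
    - {"dx": 0,"dy": 0.05,"dz": 5.4,"rx": 0,"ry": 0,"rz": -16,"hand": 0.6}

```text
time_s: 11.53
position: [525.5, -115.4, 32.2]
tool_rot: [-0.075, 3.14, -0.001]
contact_force: [-0.9, -0.7, 0.3]
finger_gap: 0.6
finger_force: 0.0
```

Emit:
carry_out:
  series:
    - {"dx": 0,"dy": 0.05,"dz": 0.2,"rx": 0,"ry": 0,"rz": 0,"hand": 0.6}
    - {"dx": 0,"dy": 0.05,"dz": 0.2,"rx": 0,"ry": 0,"rz": 0,"hand": 0.1}
    - {"dx": 0,"dy": 0.05,"dz": 0.2,"rx": 0,"ry": 0,"rz": 0,"hand": 0.1}
    - {"dx": 0,"dy": 0.05,"dz": 0.2,"rx": 0,"ry": 0,"rz": 0,"hand": 0.1}
    - {"dx": 0,"dy": 0.05,"dz": 0.2,"rx": 0,"ry": 0,"rz": 0,"hand": 0.1}
    - {"dx": 0,"dy": 0.05,"dz": 0.2,"rx": 0,"ry": 0,"rz": 0,"hand": 0.1}
    - {"dx": 0,"dy": 0.05,"dz": 0.2,"rx": 0,"ry": 0,"rz": 0,"hand": 0.1}

```text
time_s: 12.12
position: [525.1, -114.8, 29.9]
tool_rot: [-0.076, 3.14, -0.001]
contact_force: [-1.7, 0.3, 5.2]
finger_gap: 0.215
finger_force: 59.3
```

Emit:
carry_out:
  series:
    - {"dx": 0.1,"dy": 0,"dz": 0,"rx": 0,"ry": 0,"rz": 0,"hand": 0.1}
    - {"dx": 0.2,"dy": 0,"dz": 0,"rx": 0,"ry": 0,"rz": 0,"hand": 0.1}
    - {"dx": 0.3,"dy": 0,"dz": 0,"rx": 0,"ry": 0,"rz": 0,"hand": 0.1}
    - {"dx": 0.4,"dy": 0,"dz": 0,"rx": 0,"ry": 0,"rz": 0,"hand": 0.1}

```text
time_s: 12.45
position: [521.9, -115.1, 29.9]
tool_rot: [-0.076, 3.138, -0.001]
contact_force: [3.5, 0.6, 6.1]
finger_gap: 0.214
finger_force: 59.3
```

Emit:
carry_out:
  series:
    - {"dx": 0.1,"dy": 0,"dz": 0,"rx": 0,"ry": 0,"rz": 0,"hand": 0.1}
    - {"dx": 0.2,"dy": 0,"dz": 0,"rx": 0,"ry": 0,"rz": 0,"hand": 0.1}

```text
time_s: 12.62
position: [520.0, -115.3, 30.0]
tool_rot: [-0.076, 3.138, -0.001]
contact_force: [3.4, -0.4, 5.6]
finger_gap: 0.214
finger_force: 59.3
```

Emit:
carry_out:
  series:
    - {"dx": 0,"dy": 0,"dz": -0.12,"rx": 0,"ry": 0,"rz": 0,"hand": 0.1}
    - {"dx": -0.1,"dy": 0,"dz": -0.12,"rx": 0,"ry": 0,"rz": 0,"hand": 0.1}
    - {"dx": -0.2,"dy": 0,"dz": -0.12,"rx": 0,"ry": 0,"rz": 0,"hand": 0.1}
    - {"dx": -0.3,"dy": 0,"dz": -0.12,"rx": 0,"ry": 0,"rz": 0,"hand": 0.1}
    - {"dx": -0.4,"dy": 0,"dz": -0.12,"rx": 0,"ry": 0,"rz": 0,"hand": 0.1}
    - {"dx": -0.5,"dy": 0,"dz": -0.12,"rx": 0,"ry": 0,"rz": 0,"hand": 0.1}

```text
time_s: 13.12
position: [523.8, -114.6, 30.3]
tool_rot: [0.076, -3.14, -0.0]
contact_force: [-0.8, -0.8, -0.4]
finger_gap: 0.216
finger_force: 58.6
```

Emit:
carry_out:
  series:
    - {"dx": 0,"dy": 0,"dz": 0,"rx": 0,"ry": 0,"rz": 0,"hand": 0.6}
    - {"dx": 0,"dy": 0,"dz": 0,"rx": 0,"ry": 0,"rz": 0,"hand": 0.6}
    - {"dx": 0,"dy": 0,"dz": -1,"rx": 0,"ry": 0,"rz": 0,"hand": 0.6}
    - {"dx": 0,"dy": 0,"dz": -5,"rx": 0,"ry": 0,"rz": 0,"hand": 0.6}
    - {"dx": 0,"dy": 0,"dz": -9,"rx": 0,"ry": 0,"rz": 0,"hand": 0.6}
    - {"dx": -3.5,"dy": -0.2,"dz": -10,"rx": 0,"ry": 0,"rz": 0,"hand": 0.6}
    - {"dx": -7.2,"dy": -0.2,"dz": -10,"rx": 0,"ry": 0,"rz": 0,"hand": 0.6}
    - {"dx": -8.9,"dy": -0.2,"dz": -9,"rx": 0,"ry": 0,"rz": 0,"hand": 0.6}
    - {"dx": -8.9,"dy": -0.2,"dz": -6,"rx": 0,"ry": 0,"rz": 0,"hand": 0.6}
    - {"dx": -8.9,"dy": -0.2,"dz": -5.6,"rx": 0,"ry": 0,"rz": 0,"hand": 0.6}

```text
time_s: 13.95
position: [611.6, -111.6, 83.6]
tool_rot: [0.077, -3.137, -0.002]
contact_force: [-2.0, 0.5, -1.7]
finger_gap: 0.6
finger_force: 0.0
```

Emit:
carry_out:
  series:
    - {"dx": 0,"dy": 0,"dz": 0,"rx": 0,"ry": 0,"rz": 0,"hand": 0.6}
    - {"dx": 0,"dy": 0,"dz": 0,"rx": 0,"ry": 0,"rz": 0,"hand": 0.6}
    - {"dx": 0,"dy": 0,"dz": 0,"rx": 0,"ry": 0,"rz": 0,"hand": 0.5}

```text
time_s: 14.2
position: [613.0, -112.6, 88.1]
tool_rot: [-0.076, 3.139, -0.001]
contact_force: [-0.0, -0.7, -0.1]
finger_gap: 0.503
finger_force: 0.0
```

Emit:
carry_out:
  series:
    - {"dx": -0.1,"dy": 0,"dz": 0.1,"rx": 0,"ry": 0,"rz": 0,"hand": 0.2}
    - {"dx": -0.1,"dy": 0,"dz": 0.1,"rx": 0,"ry": 0,"rz": 0,"hand": 0.2}
    - {"dx": -0.1,"dy": 0,"dz": 0.1,"rx": 0,"ry": 0,"rz": 0,"hand": 0.2}
    - {"dx": -0.1,"dy": 0,"dz": 0.1,"rx": 0,"ry": 0,"rz": 0,"hand": 0.2}

```text
time_s: 14.53
position: [614.3, -112.2, 87.6]
tool_rot: [-0.076, 3.139, 0.0]
contact_force: [-3.2, 2.5, 9.0]
finger_gap: 0.355
finger_force: 58.7
```

Emit:
carry_out:
  series:
    - {"dx": 0,"dy": 0,"dz": 0,"rx": 0,"ry": 0,"rz": 7,"hand": 0.2}
    - {"dx": 0,"dy": 0,"dz": 0,"rx": 0,"ry": 0,"rz": 14,"hand": 0.2}
    - {"dx": 0,"dy": 0,"dz": 0,"rx": 0,"ry": 0,"rz": 21,"hand": 0.2}
    - {"dx": 0,"dy": 0,"dz": 0,"rx": 0,"ry": 0,"rz": 28,"hand": 0.2}
    - {"dx": 0,"dy": 0,"dz": 0,"rx": 0,"ry": 0,"rz": 35,"hand": 0.2}
    - {"dx": 0,"dy": 0,"dz": 0,"rx": 0,"ry": 0,"rz": 42,"hand": 0.2}
    - {"dx": 0,"dy": 0,"dz": 0,"rx": 0,"ry": 0,"rz": 49,"hand": 0.2}
    - {"dx": 0,"dy": 0,"dz": 0,"rx": 0,"ry": 0,"rz": 52,"hand": 0.2}
    - {"dx": 0,"dy": 0,"dz": 0,"rx": 0,"ry": 0,"rz": 52,"hand": 0.2}

```text
time_s: 15.28
position: [614.1, -112.7, 87.5]
tool_rot: [1.313, 2.852, -0.0]
contact_force: [-4.8, 0.6, 10.1]
finger_gap: 0.354
finger_force: 58.7
```

Emit:
carry_out:
  series:
    - {"dx": 0,"dy": 0,"dz": 0,"rx": 0,"ry": 0,"rz": 0,"hand": 0.6}
    - {"dx": 0,"dy": 0,"dz": 0,"rx": 0,"ry": 0,"rz": 0,"hand": 0.6}
    - {"dx": 0,"dy": 0,"dz": -3,"rx": 0,"ry": 0,"rz": -3,"hand": 0.6}
    - {"dx": 1.1,"dy": -1.4,"dz": -5,"rx": 0,"ry": 0,"rz": -10,"hand": 0.6}
    - {"dx": 3.4,"dy": -4.2,"dz": -5,"rx": 0,"ry": 0,"rz": -17,"hand": 0.6}
    - {"dx": 5.7,"dy": -7.0,"dz": -4,"rx": 0,"ry": 0,"rz": -24,"hand": 0.6}
    - {"dx": 5.7,"dy": -7.0,"dz": -2,"rx": 0,"ry": 0,"rz": -31,"hand": 0.6}
    - {"dx": 5.7,"dy": -7.0,"dz": 0,"rx": 0,"ry": 0,"rz": -38,"hand": 0.6}
    - {"dx": 5.7,"dy": -7.0,"dz": 1,"rx": 0,"ry": 0,"rz": -45,"hand": 0.6}
    - {"dx": 5.7,"dy": -7.0,"dz": 3,"rx": 0,"ry": 0,"rz": -52,"hand": 0.6}

```text
time_s: 16.12
position: [524.5, -115.3, 56.4]
tool_rot: [-0.085, 3.138, -0.001]
contact_force: [1.5, -0.4, 0.6]
finger_gap: 0.598
finger_force: 0.0
```

Emit:
carry_out:
  series:
    - {"dx": 0,"dy": 0,"dz": 1.8,"rx": 0,"ry": 0,"rz": 0,"hand": 0.6}
    - {"dx": 0,"dy": 0,"dz": 2.4,"rx": 0,"ry": 0,"rz": 0,"hand": 0.6}
    - {"dx": 0,"dy": 0,"dz": 2.4,"rx": 0,"ry": 0,"rz": 0,"hand": 0.6}
    - {"dx": 0,"dy": 0,"dz": 2.4,"rx": 0,"ry": 0,"rz": 0,"hand": 0.5}

```text
time_s: 16.45
position: [523.8, -115.0, 32.0]
tool_rot: [-0.075, 3.141, -0.0]
contact_force: [0.5, -0.5, 0.1]
finger_gap: 0.501
finger_force: 0.0
```

Emit:
carry_out:
  series:
    - {"dx": 0,"dy": 0.03,"dz": 0.08,"rx": 0,"ry": 0,"rz": 0,"hand": 0.1}
    - {"dx": 0,"dy": 0.03,"dz": 0.08,"rx": 0,"ry": 0,"rz": 0,"hand": 0.1}
    - {"dx": 0,"dy": 0.03,"dz": 0.08,"rx": 0,"ry": 0,"rz": 0,"hand": 0.1}
    - {"dx": 0,"dy": 0.03,"dz": 0.08,"rx": 0,"ry": 0,"rz": 0,"hand": 0.1}
    - {"dx": 0,"dy": 0.03,"dz": 0.08,"rx": 0,"ry": 0,"rz": 0,"hand": 0.1}

```text
time_s: 16.87
position: [524.4, -114.8, 32.0]
tool_rot: [-0.076, 3.139, -0.001]
contact_force: [-1.0, 0.9, 4.6]
finger_gap: 0.214
finger_force: 59.2
```

Emit:
carry_out:
  series:
    - {"dx": 0.1,"dy": 0,"dz": 0,"rx": 0,"ry": 0,"rz": 0,"hand": 0.1}
    - {"dx": 0.2,"dy": 0,"dz": 0,"rx": 0,"ry": 0,"rz": 0,"hand": 0.1}
    - {"dx": 0.3,"dy": 0,"dz": 0,"rx": 0,"ry": 0,"rz": 0,"hand": 0.1}
    - {"dx": 0.4,"dy": 0,"dz": 0,"rx": 0,"ry": 0,"rz": 0,"hand": 0.1}

```text
time_s: 17.2
position: [522.3, -115.2, 32.0]
tool_rot: [-0.076, 3.135, -0.001]
contact_force: [6.7, -0.1, -0.3]
finger_gap: 0.214
finger_force: 58.6
```

Emit:
carry_out:
  series:
    - {"dx": -0.1,"dy": 0,"dz": 0,"rx": 0,"ry": 0,"rz": 0,"hand": 0.1}
    - {"dx": -0.2,"dy": 0,"dz": 0,"rx": 0,"ry": 0,"rz": 0,"hand": 0.1}
    - {"dx": -0.3,"dy": 0,"dz": 0,"rx": 0,"ry": 0,"rz": 0,"hand": 0.1}
    - {"dx": -0.4,"dy": 0,"dz": 0,"rx": 0,"ry": 0,"rz": 0,"hand": 0.1}

```text
time_s: 17.53
position: [522.3, -115.2, 31.9]
tool_rot: [0.075, -3.138, 0.003]
contact_force: [-12.5, -2.2, 21.7]
finger_gap: 0.209
finger_force: 61.4
```

Emit:
carry_out:
  series:
    - {"dx": 0,"dy": 0,"dz": -0.1,"rx": 0,"ry": 0,"rz": 0,"hand": 0.1}
    - {"dx": -0.1,"dy": 0,"dz": -0.15,"rx": 0,"ry": 0,"rz": 0,"hand": 0.1}
    - {"dx": -0.2,"dy": 0,"dz": -0.2,"rx": 0,"ry": 0,"rz": 0,"hand": 0.1}
    - {"dx": -0.3,"dy": 0,"dz": -0.2,"rx": 0,"ry": 0,"rz": 0,"hand": 0.1}

```text
time_s: 17.87
position: [524.1, -114.2, 32.2]
tool_rot: [0.075, -3.136, -0.001]
contact_force: [-6.7, -1.3, -1.8]
finger_gap: 0.215
finger_force: 58.7
```

Emit:
carry_out:
  series:
    - {"dx": -0.1,"dy": 0,"dz": 0,"rx": 0,"ry": 0,"rz": 0,"hand": 0.1}
    - {"dx": -0.2,"dy": 0,"dz": 0,"rx": 0,"ry": 0,"rz": 0,"hand": 0.1}
    - {"dx": -0.3,"dy": 0,"dz": 0,"rx": 0,"ry": 0,"rz": 0,"hand": 0.1}
    - {"dx": -0.4,"dy": 0,"dz": 0,"rx": 0,"ry": 0,"rz": 0,"hand": 0.1}

```text
time_s: 18.2
position: [527.7, -113.8, 32.0]
tool_rot: [0.075, -3.135, -0.001]
contact_force: [-8.3, -1.0, 1.2]
finger_gap: 0.211
finger_force: 59.0
```

Emit:
carry_out:
  series:
    - {"dx": -0.1,"dy": 0,"dz": 0,"rx": 0,"ry": 0,"rz": 0,"hand": 0.1}
    - {"dx": -0.2,"dy": 0,"dz": 0,"rx": 0,"ry": 0,"rz": 0,"hand": 0.1}
    - {"dx": -0.3,"dy": 0,"dz": 0,"rx": 0,"ry": 0,"rz": 0,"hand": 0.1}

```text
time_s: 18.45
position: [530.7, -113.6, 32.0]
tool_rot: [0.075, -3.135, -0.001]
contact_force: [-8.7, -0.2, 1.0]
finger_gap: 0.215
finger_force: 59.0
```

Emit:
carry_out:
  series:
    - {"dx": -0.1,"dy": 0,"dz": 0,"rx": 0,"ry": 0,"rz": 0,"hand": 0.1}
    - {"dx": -0.2,"dy": 0,"dz": 0,"rx": 0,"ry": 0,"rz": 0,"hand": 0.1}
    - {"dx": -0.3,"dy": 0,"dz": 0,"rx": 0,"ry": 0,"rz": 0,"hand": 0.1}

```text
time_s: 18.7
position: [533.7, -113.5, 32.0]
tool_rot: [0.075, -3.135, -0.001]
contact_force: [-7.7, 0.0, 0.3]
finger_gap: 0.212
finger_force: 59.0
```

Emit:
carry_out:
  series:
    - {"dx": 0.1,"dy": 0,"dz": 0,"rx": 0,"ry": 0,"rz": 0,"hand": 0.1}
    - {"dx": 0.2,"dy": 0,"dz": 0,"rx": 0,"ry": 0,"rz": 0,"hand": 0.1}
    - {"dx": 0.3,"dy": 0,"dz": 0,"rx": 0,"ry": 0,"rz": 0,"hand": 0.1}
    - {"dx": 0.4,"dy": 0,"dz": 0,"rx": 0,"ry": 0,"rz": 0,"hand": 0.1}
    - {"dx": 0.5,"dy": 0,"dz": 0,"rx": 0,"ry": 0,"rz": 0,"hand": 0.1}

```text
time_s: 19.12
position: [532.9, -114.2, 33.1]
tool_rot: [-0.076, 3.138, -0.0]
contact_force: [4.9, 1.2, -5.0]
finger_gap: 0.218
finger_force: 58.7
```

Emit:
carry_out:
  series:
    - {"dx": 0.1,"dy": 0,"dz": 0,"rx": 0,"ry": 0,"rz": 0,"hand": 0.1}
    - {"dx": 0.2,"dy": 0,"dz": 0,"rx": 0,"ry": 0,"rz": 0,"hand": 0.1}

```text
time_s: 19.28
position: [531.1, -114.6, 33.2]
tool_rot: [-0.076, 3.138, -0.001]
contact_force: [4.5, 1.1, -5.7]
finger_gap: 0.214
finger_force: 58.7
```

Emit:
carry_out:
  series:
    - {"dx": 0.1,"dy": 0,"dz": 0,"rx": 0,"ry": 0,"rz": 0,"hand": 0.1}
    - {"dx": 0.2,"dy": 0,"dz": 0,"rx": 0,"ry": 0,"rz": 0,"hand": 0.1}

```text
time_s: 19.45
position: [529.2, -114.9, 33.2]
tool_rot: [-0.076, 3.138, -0.001]
contact_force: [5.7, 0.9, -4.9]
finger_gap: 0.215
finger_force: 58.7
```

Emit:
carry_out:
  series:
    - {"dx": 0,"dy": 0,"dz": 0.15,"rx": 0,"ry": 0,"rz": 0,"hand": 0.1}
    - {"dx": 0,"dy": 0,"dz": 0.15,"rx": 0,"ry": 0,"rz": 0,"hand": 0.6}
    - {"dx": 0,"dy": 0,"dz": 0.15,"rx": 0,"ry": 0,"rz": 0,"hand": 0.6}
    - {"dx": 0,"dy": 0,"dz": 0.15,"rx": 0,"ry": 0,"rz": 0,"hand": 0.6}
    - {"dx": 0,"dy": 0,"dz": -4,"rx": 0,"ry": 0,"rz": 0,"hand": 0.6}
    - {"dx": 0,"dy": 0,"dz": -8,"rx": 0,"ry": 0,"rz": 0,"hand": 0.6}
    - {"dx": -3.0,"dy": -0.2,"dz": -10,"rx": 0,"ry": 0,"rz": 0,"hand": 0.6}
    - {"dx": -6.8,"dy": -0.2,"dz": -10,"rx": 0,"ry": 0,"rz": 0,"hand": 0.6}
    - {"dx": -8.5,"dy": -0.2,"dz": -9,"rx": 0,"ry": 0,"rz": 0,"hand": 0.6}
    - {"dx": -8.5,"dy": -0.2,"dz": -6,"rx": 0,"ry": 0,"rz": 0,"hand": 0.6}

```text
time_s: 20.28
position: [619.3, -113.4, 96.7]
tool_rot: [-0.077, 3.13, -0.005]
contact_force: [-0.2, 0.3, -0.9]
finger_gap: 0.602
finger_force: 0.0
```

Emit:
carry_out:
  series:
    - {"dx": 0,"dy": 0,"dz": 0.6,"rx": 0,"ry": 0,"rz": 0,"hand": 0.6}
    - {"dx": 0,"dy": 0,"dz": 0.6,"rx": 0,"ry": 0,"rz": 0,"hand": 0.6}
    - {"dx": 0,"dy": 0,"dz": 0.6,"rx": 0,"ry": 0,"rz": 0,"hand": 0.6}
    - {"dx": 0,"dy": 0,"dz": 0.6,"rx": 0,"ry": 0,"rz": 0,"hand": 0.5}

```text
time_s: 20.62
position: [612.6, -112.5, 87.9]
tool_rot: [-0.075, 3.14, -0.001]
contact_force: [0.4, -0.6, 1.7]
finger_gap: 0.499
finger_force: 0.0
```

Emit:
carry_out:
  series:
    - {"dx": -0.15,"dy": 0,"dz": 0,"rx": 0,"ry": 0,"rz": 0,"hand": 0.2}
    - {"dx": -0.15,"dy": 0,"dz": 0,"rx": 0,"ry": 0,"rz": 0,"hand": 0.2}
    - {"dx": -0.15,"dy": 0,"dz": 0,"rx": 0,"ry": 0,"rz": 0,"hand": 0.2}
    - {"dx": -0.15,"dy": 0,"dz": 0,"rx": 0,"ry": 0,"rz": 0,"hand": 0.2}
    - {"dx": -0.15,"dy": 0,"dz": 0,"rx": 0,"ry": 0,"rz": -6,"hand": 0.2}
    - {"dx": -0.15,"dy": 0,"dz": 0,"rx": 0,"ry": 0,"rz": -12,"hand": 0.2}
    - {"dx": -0.15,"dy": 0,"dz": 0,"rx": 0,"ry": 0,"rz": -12,"hand": 0.2}
    - {"dx": -0.15,"dy": 0,"dz": 0,"rx": 0,"ry": 0,"rz": -12,"hand": 0.2}

```text
time_s: 21.28
position: [614.2, -112.0, 88.5]
tool_rot: [-0.405, 3.114, 0.0]
contact_force: [-3.2, 1.9, 7.4]
finger_gap: 0.355
finger_force: 58.8
```

Emit:
carry_out:
  series:
    - {"dx": 0,"dy": 0,"dz": 0,"rx": 0,"ry": 0,"rz": 0,"hand": 0.6}
    - {"dx": 0,"dy": 0,"dz": 0,"rx": 0,"ry": 0,"rz": 0,"hand": 0.6}
    - {"dx": 0,"dy": 0,"dz": -3,"rx": 0,"ry": 0,"rz": 3,"hand": 0.6}
    - {"dx": 1.6,"dy": 0.4,"dz": -5,"rx": 0,"ry": 0,"rz": 8,"hand": 0.6}
    - {"dx": 5.0,"dy": 1.2,"dz": -5,"rx": 0,"ry": 0,"rz": 12,"hand": 0.6}
    - {"dx": 8.3,"dy": 1.9,"dz": -3,"rx": 0,"ry": 0,"rz": 12,"hand": 0.6}
    - {"dx": 8.3,"dy": 1.9,"dz": 0,"rx": 0,"ry": 0,"rz": 12,"hand": 0.6}
    - {"dx": 8.3,"dy": 1.9,"dz": 3,"rx": 0,"ry": 0,"rz": 12,"hand": 0.6}
    - {"dx": 8.3,"dy": 1.9,"dz": 5,"rx": 0,"ry": 0,"rz": 12,"hand": 0.6}
    - {"dx": 8.3,"dy": 1.9,"dz": 5.5,"rx": 0,"ry": 0,"rz": 12,"hand": 0.6}

```text
time_s: 22.12
position: [527.1, -114.6, 29.3]
tool_rot: [0.075, -3.137, -0.002]
contact_force: [-0.9, 0.6, 0.7]
finger_gap: 0.598
finger_force: 0.0
```

Emit:
carry_out:
  series:
    - {"dx": 0,"dy": 0,"dz": 0,"rx": 0,"ry": 0,"rz": 0,"hand": 0.6}
    - {"dx": 0,"dy": 0,"dz": 0,"rx": 0,"ry": 0,"rz": 0,"hand": 0.6}
    - {"dx": 0,"dy": 0,"dz": 0,"rx": 0,"ry": 0,"rz": 0,"hand": 0.5}

```text
time_s: 22.37
position: [530.2, -115.4, 33.2]
tool_rot: [-0.076, 3.139, -0.001]
contact_force: [0.2, -0.2, 0.3]
finger_gap: 0.504
finger_force: 0.0
```

Emit:
carry_out:
  series:
    - {"dx": 0,"dy": 0.05,"dz": 0.06,"rx": 0,"ry": 0,"rz": 0,"hand": 0.1}
    - {"dx": 0,"dy": 0.05,"dz": 0.06,"rx": 0,"ry": 0,"rz": 0,"hand": 0.1}
    - {"dx": 0,"dy": 0.05,"dz": 0.06,"rx": 0,"ry": 0,"rz": 0,"hand": 0.1}
    - {"dx": 0,"dy": 0.05,"dz": 0.06,"rx": 0,"ry": 0,"rz": 0,"hand": 0.1}
    - {"dx": 0,"dy": 0.05,"dz": 0.06,"rx": 0,"ry": 0,"rz": 0,"hand": 0.1}

```text
time_s: 22.78
position: [529.8, -114.7, 32.4]
tool_rot: [-0.076, 3.139, -0.001]
contact_force: [-0.5, 0.7, 6.3]
finger_gap: 0.217
finger_force: 59.2
```

Emit:
carry_out:
  series:
    - {"dx": 0.1,"dy": 0,"dz": 0,"rx": 0,"ry": 0,"rz": 0,"hand": 0.1}
    - {"dx": 0.2,"dy": 0,"dz": 0,"rx": 0,"ry": 0,"rz": 0,"hand": 0.1}
    - {"dx": 0.3,"dy": 0,"dz": 0,"rx": 0,"ry": 0,"rz": 0,"hand": 0.1}
    - {"dx": 0.4,"dy": 0,"dz": 0,"rx": 0,"ry": 0,"rz": 0,"hand": 0.1}
    - {"dx": 0.5,"dy": 0,"dz": 0,"rx": 0,"ry": 0,"rz": 0,"hand": 0.1}

```text
time_s: 23.2
position: [526.6, -115.2, 32.4]
tool_rot: [-0.076, 3.135, -0.002]
contact_force: [6.8, 1.1, 2.3]
finger_gap: 0.211
finger_force: 58.6
```

Emit:
carry_out:
  series:
    - {"dx": 0.1,"dy": 0,"dz": 0,"rx": 0,"ry": 0,"rz": 0,"hand": 0.1}
    - {"dx": 0.2,"dy": 0,"dz": 0,"rx": 0,"ry": 0,"rz": 0,"hand": 0.1}

```text
time_s: 23.37
position: [524.7, -115.4, 32.4]
tool_rot: [-0.076, 3.135, -0.002]
contact_force: [6.9, 1.0, 1.7]
finger_gap: 0.213
finger_force: 58.6
```

Emit:
carry_out:
  series:
    - {"dx": 0.1,"dy": 0,"dz": 0,"rx": 0,"ry": 0,"rz": 0,"hand": 0.1}
    - {"dx": 0.2,"dy": 0,"dz": 0,"rx": 0,"ry": 0,"rz": 0,"hand": 0.1}

```text
time_s: 23.53
position: [522.6, -115.5, 32.4]
tool_rot: [-0.076, 3.135, -0.002]
contact_force: [6.5, 0.5, 3.0]
finger_gap: 0.214
finger_force: 58.6
```

Emit:
carry_out:
  series:
    - {"dx": 0,"dy": 0,"dz": -0.1,"rx": 0,"ry": 0,"rz": 0,"hand": 0.1}
    - {"dx": -0.1,"dy": 0,"dz": -0.15,"rx": 0,"ry": 0,"rz": 0,"hand": 0.1}
    - {"dx": -0.2,"dy": 0,"dz": -0.15,"rx": 0,"ry": 0,"rz": 0,"hand": 0.1}
    - {"dx": -0.3,"dy": 0,"dz": -0.15,"rx": 0,"ry": 0,"rz": 0,"hand": 0.1}
    - {"dx": -0.4,"dy": 0,"dz": -0.15,"rx": 0,"ry": 0,"rz": 0,"hand": 0.1}
    - {"dx": -0.5,"dy": 0,"dz": -0.15,"rx": 0,"ry": 0,"rz": 0,"hand": 0.1}
    - {"dx": -0.6,"dy": 0,"dz": -0.15,"rx": 0,"ry": 0,"rz": 0,"hand": 0.1}
    - {"dx": -0.7,"dy": 0,"dz": -0.15,"rx": 0,"ry": 0,"rz": 0,"hand": 0.1}

```text
time_s: 24.2
position: [523.4, -114.5, 32.4]
tool_rot: [0.075, -3.134, 0.0]
contact_force: [-12.8, -2.2, 12.9]
finger_gap: 0.211
finger_force: 60.6
```

Emit:
carry_out:
  series:
    - {"dx": -0.1,"dy": 0,"dz": 0,"rx": 0,"ry": 0,"rz": 0,"hand": 0.1}
    - {"dx": -0.2,"dy": 0,"dz": 0,"rx": 0,"ry": 0,"rz": 0,"hand": 0.1}

```text
time_s: 24.37
position: [525.2, -114.2, 32.4]
tool_rot: [0.075, -3.134, -0.0]
contact_force: [-13.6, -1.3, 14.2]
finger_gap: 0.215
finger_force: 60.7
```

Emit:
carry_out:
  series:
    - {"dx": -0.1,"dy": 0,"dz": 0,"rx": 0,"ry": 0,"rz": 0,"hand": 0.1}
    - {"dx": -0.2,"dy": 0,"dz": 0,"rx": 0,"ry": 0,"rz": 0,"hand": 0.1}

```text
time_s: 24.53
position: [527.1, -114.0, 32.3]
tool_rot: [0.075, -3.133, -0.001]
contact_force: [-14.2, -1.1, 14.6]
finger_gap: 0.213
finger_force: 60.7
```

Drag is consistent in both directions: a pad force of about 4 N, so a drag of about 5 N. I'll relieve the hold, release and look.

Emit:
carry_out:
  series:
    - {"dx": 0.1,"dy": 0,"dz": -0.05,"rx": 0,"ry": 0,"rz": 0,"hand": 0.1}
    - {"dx": 0.15,"dy": 0,"dz": -0.05,"rx": 0,"ry": 0,"rz": 0,"hand": 0.1}
    - {"dx": 0.15,"dy": 0,"dz": -0.05,"rx": 0,"ry": 0,"rz": 0,"hand": 0.6}
    - {"dx": 0.15,"dy": 0,"dz": -0.05,"rx": 0,"ry": 0,"rz": 0,"hand": 0.6}
    - {"dx": 0.15,"dy": 0,"dz": -0.05,"rx": 0,"ry": 0,"rz": 0,"hand": 0.6}
    - {"dx": 0.15,"dy": 0,"dz": -2,"rx": 0,"ry": 0,"rz": 0,"hand": 0.6}
    - {"dx": 0.15,"dy": 0,"dz": -6,"rx": 0,"ry": 0,"rz": 0,"hand": 0.6}
    - {"dx": 0.15,"dy": 0,"dz": -10,"rx": 0,"ry": 0,"rz": 0,"hand": 0.6}
    - {"dx": 0.15,"dy": 0,"dz": -11,"rx": 0,"ry": 0,"rz": 0,"hand": 0.6}
    - {"dx": 0.15,"dy": 0,"dz": -11,"rx": 0,"ry": 0,"rz": 0,"hand": 0.6}

```text
time_s: 25.37
position: [532.2, -115.3, 146.3]
tool_rot: [-0.076, 3.134, -0.004]
contact_force: [-0.7, -0.4, -1.0]
finger_gap: 0.598
finger_force: 0.0
```

Emit:
carry_out:
  series:
    - {"dx": 2,"dy": 0,"dz": -13,"rx": 0,"ry": 0,"rz": 0,"hand": 0.6}
    - {"dx": 2,"dy": 0,"dz": -13,"rx": 0,"ry": 0,"rz": 0,"hand": 0.6}
    - {"dx": 2,"dy": 0,"dz": -13,"rx": 0,"ry": 0,"rz": 0,"hand": 0.6}
    - {"dx": 2,"dy": 0,"dz": -13,"rx": 0,"ry": 0,"rz": 0,"hand": 0.6}
    - {"dx": 2,"dy": 0,"dz": -13,"rx": 0,"ry": 0,"rz": 0,"hand": 0.6}
    - {"dx": 2,"dy": 0,"dz": -13,"rx": 0,"ry": 0,"rz": 0,"hand": 0.6}

```text
time_s: 25.87
position: [509.5, -115.4, 271.6]
tool_rot: [0.076, -3.14, -0.0]
contact_force: [0.4, -0.0, -0.3]
finger_gap: 0.6
finger_force: 0.0
```

```bash
python3 - <<'E'
from h import *
o=r.get_obs();a=r.capture('wrist');cv2.imwrite('pics/w3.png',a)
print(o['time_s'],o['position'].round(1))
P={}
for q,z in dict(track=12,knob=84,blade=12,blade_tip=12,foot=25).items():
    for k in r.pinpoint('wrist',q)[:1]:
        row,col=k['at'][0]*400,k['at'][1]*640
        P[q]=onz('wrist',row,col,z,o); print(q,round(k['p'],2),round(row),round(col),P[q].round(1))
for c in('scene','side'):
    r.capture(c)
    for q,z in dict(blade_tip=12,blade=12,track=12,jar=0,cup=0,carton=0).items():
      for k in r.pinpoint(c,q)[:2]: print(c,q,round(k['p'],2),onz(c,k['at'][0]*400,k['at'][1]*640,z).round(0))
E
```

```text
25.8667 [ 509.5 -115.4  271.6]
track 0.81 242 319 [ 612.9 -111.    12. ]
knob 0.75 272 316 [ 614.5 -113.9   84. ]
blade 0.78 176 320 [ 526.1 -113.5   12. ]
foot 0.72 247 319 [ 614.2 -110.5   25. ]
scene blade_tip 0.76 [277.  49.  12.]
scene blade_tip 0.61 [ 280. -306.   12.]
scene blade 0.83 [ 526. -113.   12.]
scene blade 0.77 [394. 144.  12.]
scene track 0.87 [ 606. -116.   12.]
scene jar 0.7 [546.  92.   0.]
scene jar 0.6 [ 595. -127.    0.]
scene cup 0.85 [722.  90.   0.]
scene carton 0.6 [ 593. -346.    0.]
side blade_tip 0.73 [271.  34.  12.]
side blade 0.91 [ 532. -107.   12.]
side blade 0.76 [402. 130.  12.]
side track 0.86 [ 611. -111.   12.]
side track 0.62 [647. -67.  12.]
side jar 0.66 [544.  99.   0.]
side cup 0.68 [709.  89.   0.]
side carton 0.97 [ 584. -348.    0.]
```

View pics/w3.png

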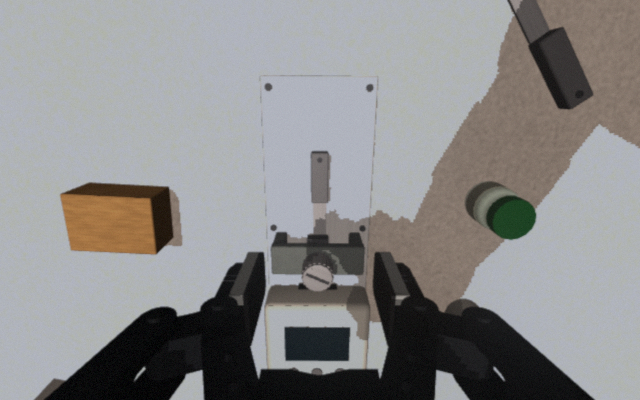

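The wrist view shows the blade straight and central: handle at (319,177), its origin about 87 mm before the pad, so the tip is about 28 mm past it. The jar, carton and cup are where they were, and the hand is clear. Handing in.

```bash
python3 -c "
from bench import r
print(r.sign_off())"
```

```text
the job is handed in; nothing more can be done
None
```

I handed the job in after about 26 s on the robot's clock. From the drag forces, the pad presses on the blade with about 4 N, so it takes about a 5 N pull. The blade lies centrally under the pad with its tip about 28 mm past the pad's centre, and the jar, carton and cup did not visibly move; the hand-in returned no verdict.

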